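# Set out the sample village for the children to copy

### The job

Set out the sample village on the plywood board, taking the blue-striped edge as its front: stand the pastel blue cube midway between the little house and the tree, with the pale pink arch upright and centred on top of it so that one looks through its opening from the front. Stand the sand-coloured cylinder straight behind the house and lay the mint hexagon flat straight in front of the tree, leaving a clear gap of about three centimetres between each and its landmark. Let go of everything, and leave the orange cube and the dark brown cylinder where they are.

Things in the scene. Friction and masses are not known exactly. Their poses are not given: they have to be found in the camera images.
- board: fixed display board of pale plywood, 240 (x) x 300 (y) x 8 mm thick, lying on the grey table, turned by up to 15 degrees. Origin: centre of its underside. Its +x axis points from the front edge (which carries a dark blue stripe and faces the robot) to the back edge, +y to the left as seen from the front. Its upper face is 8 mm above the table.
- house: fixed little toy house on the board, cream walls and red gable roof, 40 (x) x 44 (y) mm (49 mm in y over the roof), about 57 mm tall. Origin: centre of its underside, on the board's upper face, 95 mm left or right of the board's centre; axes parallel to the board's (its back face is at x = +20 mm). It may stand at either end of the board.
- tree: fixed little toy tree on the board, dark green cone on a round brown foot of 44 mm diameter, 57 mm tall. Origin: centre of its underside, on the board's upper face, 95 mm from the board's centre at the end opposite the house; axes parallel to the board's.
- cube_center (a point): loose pastel blue wooden cube, 60 mm edges, upright on the table; the point is its centre, 30 mm above its underside; axes along its edges.
- arch_center (a point): loose pale pink wooden arch block, 64 mm long (its y), 40 mm thick (its x, the direction in which one looks through the opening), 36 mm tall, standing on its two legs; half-round opening of 32 mm width and 16 mm height at the bottom. The point is the centre of its outline, 18 mm above its underside; z up.
- cylinder_center (a point): loose sand-coloured wooden cylinder, 40 mm diameter, 60 mm tall, standing; the point is its centre, 30 mm above its underside.
- hexagon_center (a point): loose mint-green wooden hexagonal prism lying flat, 50 mm across flats (58 mm across corners), 32 mm thick; two of its flats face along +x and -x. The point is its centre, 16 mm above its underside; z up.
- orange_cube_center (a point): bystander: loose orange wooden cube, 50 mm edges; the point is its centre. To be left alone.
- dark_cylinder_center (a point): bystander: loose dark brown wooden cylinder, 40 mm diameter, 60 mm tall; the point is its centre. To be left alone.

How it is judged:
By the outcome, as a careful person would: the job done as asked, in the order asked, and still so for the second after the job is handed in, with the robot touching nothing.
It also fails if it takes over 109 s, if anything falls off the work surface, if the arm or the gripper's body presses on something with over 40 N, if the wrist force passes 120 N, or if a joint passes its speed limit or range.

### The arm

A 6-joint arm with a two-finger parallel gripper is mounted at the origin on the work surface. World frame = base frame: x ahead of the robot, y to its left, z up, the work surface at z = 0. Lengths are in m, angles in rad, forces in N, time in s.
With the tool pointing down it reaches from about 0.3 to 0.825 m from the base axis. Payload 5.4 kg.
Tool frame: the origin (TCP) lies at the very end of the fingers, on their centre line; the grasp point (between the pads) lies 19 mm behind it; z points along the fingers, y is the line along which they close (so a half turn about z gives the same grasp; the last joint's range is limited). The gripper opens to 92 mm and grips with 3 to 60 N. Pads are 20 mm wide; open, the fingers measure 128 mm over their backs; the gripper's body (75 mm by 189 mm) begins 69 mm behind the grasp point.
Start: joints at [1.131, 0.158, 1.597, -0, 1.386, -0.21], TCP at [0.131, 0.56, 0.215] pointing down, gripper open.
Joint ranges: [-2.91, 2.91], [-0.94, 2.29], [0.18, 2.7], [-1.29, 4.43], [0.17, 2.64], [-3, 3]. Speed limits (rad/s): [2.57, 2.57, 3.14, 3.14, 3.14, 3.14].

### API

Orientations are given as a rotation vector (axis times angle).
In Python, from workcell import bot gives the robot as it stands. Calls block until the motion is done:
- bot.goto(position, orientation): joint-space move of the TCP to a pose.
- bot.line_to(position, rot=None, max_speed=0.15): straight line of the TCP; rot=None keeps the orientation; max_speed is the mean speed in m/s.
- bot.set_joints(angles): joint-space move.
- bot.set_gripper(opening, newtons=None): opening from 0.0 (shut) to 1.0 (fully open); newtons is the grip in N (None keeps the last); returns when the fingers have stopped.
- bot.hold(seconds).
- bot.inverse_kinematics(position, orientation): joint angles nearest the present ones, or None.
- bot.read_camera(name): name is "scene" or "top"; returns a dict with "pixels" (384x512x3 uint8, blue, green, red), "fx", "fy", "cx", "cy" (pixels), "R" (3x3) and "t" (3): a world point X has camera coordinates R X + t. Camera axes: x right, y down, z forward; pixel columns grow to the right and rows downward; lengths in m; the calibration is good to about 2 mm. A picture is of the moment at which its call begins. There is no depth.
A pose or a line that the arm cannot do raises bot.MotionError and nothing moves.
- bot.job_done(): hands the job in; it is judged then, once.
Readings, each from a call of its own:
- bot.current_clock(): time.
- bot.current_joints(): joint angles.
- bot.current_joint_vel(): joint speeds.
- bot.current_effort(): joint torques, N m.
- bot.current_ee_pos(): TCP position.
- bot.current_tool_rot(): TCP orientation.
- bot.current_contact_force(): force on the tool from outside, world axes, zero at the start.
- bot.current_ft_torque(): the same for the moment, N m.
- bot.current_opening(): opening from 0.0 (shut) to 1.0 (fully open).
- bot.current_grip_force(): force on a finger pad.
Only numpy, scipy, OpenCV 4.12 (cv2) and the standard library are available. Lean on these libraries where they do the work, as an engineer would, in place of code of your own. Each camera call takes 0.05 s, during which the arm holds its last target. There are 200 camera calls.

## Working session

There is one attempt and no reset: what is moved stays moved. The work goes in short steps, each a Python script; the robot and the scene stay as the last script left them, time stands still between calls to the robot, and variables do not carry over. Pictures are saved under pics/ and viewed, at most 14 in all, crops included, and the job is handed in when it is done.

```bash
mkdir -p pics; ls
python3 - <<'E'
from workcell import bot
import cv2,numpy as np
for n in("scene","top"):
    c=bot.read_camera(n); cv2.imwrite(f"pics/{n}0.png",cv2.resize(c["pixels"],(800,600),interpolation=cv2.INTER_CUBIC))
    print(n,c["fx"],c["fy"],c["cx"],c["cy"],np.round(c["R"],4).tolist(),c["t"], -np.array(c["R"]).T@c["t"])
print(bot.current_clock(),bot.current_tool_rot())
E
```

```text
pics
scene 406.4052092649023 406.4052092649023 251.69525955790786 185.93733698540422 [[-0.7335, 0.6796, 0.0011], [0.5584, 0.6035, -0.5692], [-0.3875, -0.4169, -0.8222]] [ 0.338014   -0.24413401  1.25214882] [0.86943605 0.43965045 0.89023592]
top 456.6706695465141 456.6706695465141 255.991171923568 200.50630478233904 [[-0.0153, -0.9998, -0.0157], [-0.9806, 0.0181, -0.1952], [0.1954, 0.0125, -0.9806]] [0.0284081  0.48809479 1.09894162] [0.26427443 0.00589332 1.17338848]
0.1 [-3.60113355e-01 -3.12037583e+00  2.51558559e-03]
```

View pics/top0.png

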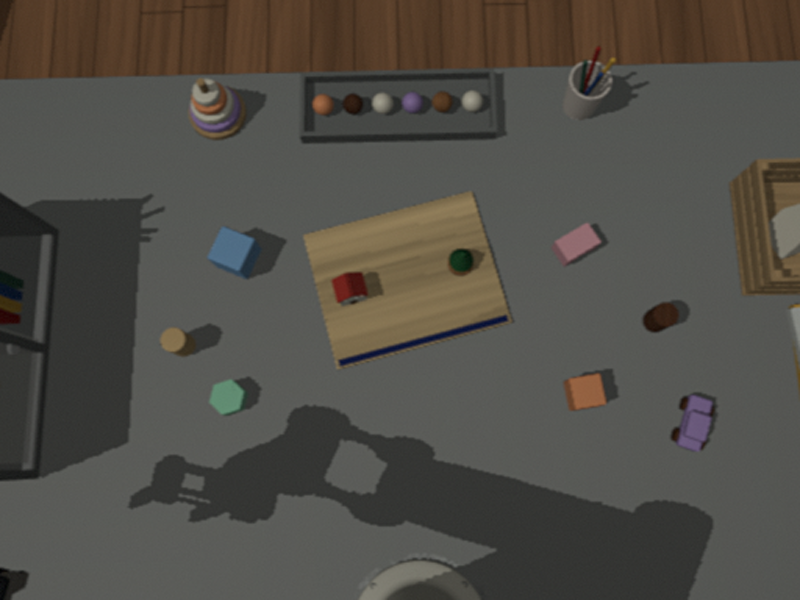

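View pics/scene0.png

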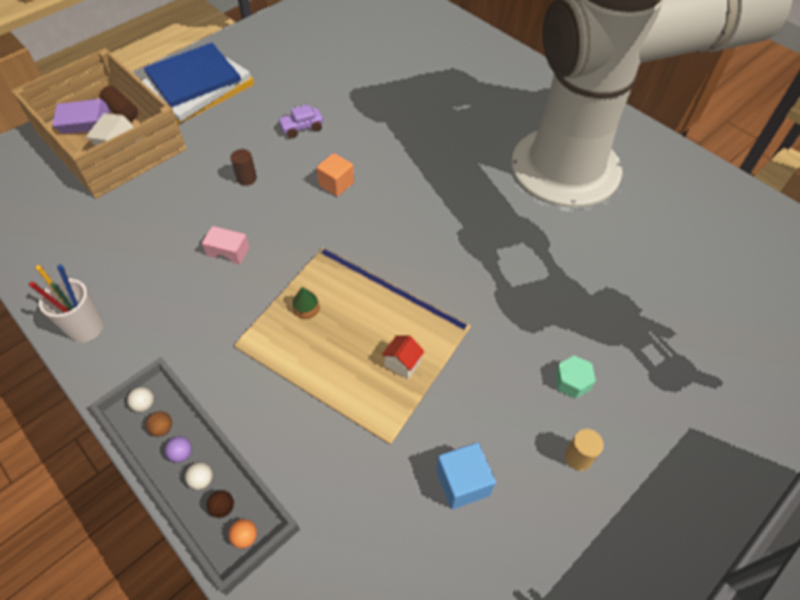

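The top view has the house on the left at (350,288), the tree at (461,262) and the stripe along the bottom edge. The cube is at (235,252), cylinder (175,341), hexagon (228,397) and arch (578,244), with a shelf at far left. Next I'll fit the known shapes to colour masks in both cameras.

```bash
cat > vis.py <<'E'
import cv2,numpy as np
from scipy.optimize import minimize
from workcell import bot
def proj(c,X):
    p=np.asarray(X)@np.array(c["R"]).T+c["t"]; return p[:,:2]/p[:,2:]*[c["fx"],c["fy"]]+[c["cx"],c["cy"]]
def prism(poly,h,z0=0): return np.vstack([np.c_[poly,np.full(len(poly),z)] for z in (z0,z0+h)])
box=lambda a,b:np.array([[a,b],[-a,b],[-a,-b],[a,-b]])/2
reg=lambda r,n,o=0:r*np.array([[np.cos(t),np.sin(t)] for t in o+np.arange(n)*2*np.pi/n])
SH=dict(cube=prism(box(.06,.06),.06),arch=prism(box(.04,.064),.036),cyl=prism(reg(.02,32),.06),
  hexa=prism(reg(.025/np.cos(np.pi/6),6,np.pi/6),.032),board=prism(box(.24,.3),.008))
def mask(c,seed,dh,smin,close=0):
    h=cv2.cvtColor(c["pixels"],cv2.COLOR_BGR2HSV).astype(int); u,v=seed
    H=np.median(h[v-2:v+3,u-2:u+3,0]); d=np.abs((h[...,0]-H+90)%180-90)
    m=((d<=dh)&(h[...,1]>=smin)).astype(np.uint8)
    m=(cv2.connectedComponents(m)[1]==cv2.connectedComponents(m)[1][v,u]).astype(np.uint8)
    p=cv2.findContours(m,cv2.RETR_EXTERNAL,cv2.CHAIN_APPROX_NONE)[0]
    return cv2.fillConvexPoly(np.zeros_like(m),cv2.convexHull(np.vstack(p)),1)
def fit(name,cams,masks,z0,x0):
    def cost(q):
        s,co=np.sin(q[2]),np.cos(q[2]); P=SH[name]@np.array([[co,s,0],[-s,co,0],[0,0,1]])+[q[0],q[1],z0]; L=0
        for c,m in zip(cams,masks):
            K=8; h=cv2.convexHull(proj(c,P).astype(np.float32))
            big=np.zeros(m.shape,np.uint8); r=cv2.fillConvexPoly(np.zeros((m.shape[0]*4,m.shape[1]*4),np.uint8),np.round(((h+.5)*4-.5)*2**6).astype(np.int32),255,shift=6)
            r=cv2.resize(r,m.shape[::-1],interpolation=cv2.INTER_AREA)/255.
            L+=np.abs(r-m).sum()/m.sum()
        return L
    best=None
    for y in ([0] if name=="cyl" else np.radians([-40,-20,0,20,40,65,90]) if name!="board" else [0.1,.25]):
        S=np.array([[*x0,y]]+[[x0[0]+.02,x0[1],y],[x0[0],x0[1]+.02,y],[*x0,y+.2]])
        r=minimize(cost,S[0],method="Nelder-Mead",options=dict(initial_simplex=S,xatol=1e-4,fatol=1e-4,maxfev=200))
        if best is None or r.fun<best.fun: best=r
    return best.x,best.fun
def ground(c,uv,z):
    R=np.array(c["R"]); C=-R.T@c["t"]; d=R.T@[(uv[0]-c["cx"])/c["fx"],(uv[1]-c["cy"])/c["fy"],1]; return (C+d*(z-C[2])/d[2])[:2]
E
cat > m.py <<'E'
from vis import *
T,S=bot.read_camera("top"),bot.read_camera("scene")
seeds=dict(cube=((235,252),(466,468),12,60,.03),arch=((578,244),(225,242),12,50,.018),cyl=((175,341),(583,445),8,90,.03),
 hexa=((228,397),(576,375),12,60,.016),board=((400,310),(340,370),9,75,.004))
for n,(a,b,dh,sm,z) in seeds.items():
    ms=[mask(c,(int(p[0]*.64),int(p[1]*.64)),dh,sm) for c,p in((T,a),(S,b))]
    x0=ground(T,(a[0]*.64,a[1]*.64),z)
    for k,(cs,mm) in dict(both=([T,S],ms),top=([T],ms[:1]),sc=([S],ms[1:])).items():
        q,f=fit(n,cs,mm,0,x0); print(n,k,[m.sum() for m in mm],np.round(q[:2],4),round(np.degrees(q[2]),1),round(f,3))
for n,p in dict(orange=(586,391),dark=(652,320)).items(): print(n,ground(T,np.array(p)*.64,.02))
for z in(0,.1,.2,.3):print("shelf",z,ground(T,(35,148),z),ground(T,(24,300),z))
E
python3 m.py
```

```text
cube both [np.uint64(764), np.uint64(1168)] [0.6019 0.2952] 65.9 0.085
cube top [np.uint64(764)] [0.6013 0.2951] 65.8 0.047
cube sc [np.uint64(1168)] [0.6023 0.2952] 65.7 0.033
arch both [np.uint64(487), np.uint64(539)] [ 0.6082 -0.2754] 30.2 0.108
arch top [np.uint64(487)] [ 0.608  -0.2748] 30.0 0.047
arch sc [np.uint64(539)] [ 0.6081 -0.2763] 29.8 0.055
cyl both [np.uint64(286), np.uint64(468)] [0.4525 0.3835] 11.5 0.229
cyl top [np.uint64(286)] [0.4519 0.3829] 11.6 0.157
cyl sc [np.uint64(468)] [0.4532 0.3835] 7.0 0.068
hexa both [np.uint64(412), np.uint64(517)] [0.3621 0.3017] 75.9 0.095
hexa top [np.uint64(412)] [0.362  0.3015] -43.1 0.047
hexa sc [np.uint64(517)] [0.3623 0.3016] 75.0 0.046
board both [np.uint64(10197), np.uint64(10012)] [0.5597 0.0108] 14.1 0.033
board top [np.uint64(10197)] [0.559  0.0103] 14.2 0.012
board sc [np.uint64(10012)] [0.5606 0.0109] 14.0 0.016
orange [ 0.36134654 -0.2763815 ]
dark [ 0.47536216 -0.39156362]
shelf 0 [0.65384118 0.61590722] [0.25222417 0.61188053]
shelf 0.1 [0.62064103 0.56391984] [0.25325113 0.56023632]
shelf 0.2 [0.58744087 0.51193247] [0.2542781  0.50859211]
shelf 0.3 [0.55424072 0.45994509] [0.25530506 0.4569479 ]
```

```bash
cat > mv.py <<'E'
from vis import *
from scipy.spatial.transform import Rotation as Ro
B=np.array([.5597,.0108]); A=14.1
def bp(x,y): a=np.radians(A); return B+[x*np.cos(a)-y*np.sin(a),x*np.sin(a)+y*np.cos(a)]
def rot(close,q6=None):  # tool down, fingers closing along world angle 'close' (deg)
    best=None
    for k in(-90,90):
        r=(Ro.from_euler("z",close+k,degrees=True)*Ro.from_euler("x",180,degrees=True)).as_rotvec()
        q=bot.inverse_kinematics([.5,0,.25],r)
        if q is not None and (best is None or abs(q[5])<best[0]): best=(abs(q[5]),r)
    return best[1]
def pick(xy,z,close,op,N,hi=.2):
    r=rot(close); bot.goto([*xy,hi],r); bot.set_gripper(op)
    bot.line_to([*xy,z+.03],max_speed=.25); bot.line_to([*xy,z],max_speed=.08)
    bot.set_gripper(0.,N); print("grip",bot.current_opening()*92,bot.current_grip_force())
    bot.line_to([*xy,hi],max_speed=.2); print("lift",bot.current_opening()*92,bot.current_grip_force(),bot.current_clock())
def place(xy,z,close,op,hi=.2):
    r=rot(close); bot.goto([*xy,hi],r); bot.line_to([*xy,z+.03],max_speed=.2)
    bot.line_to([*xy,z+.001],max_speed=.04); print("F",np.round(bot.current_contact_force(),1),np.round(bot.current_ee_pos(),4))
    bot.set_gripper(op); bot.hold(.2); bot.line_to([*xy,z+.06],max_speed=.1); bot.line_to([*xy,hi],max_speed=.25); print("t",bot.current_clock())
E
python3 - <<'E'
from mv import *
for n in("top","scene"):
    c=bot.read_camera(n); im=cv2.resize(c["pixels"],None,fx=4,fy=4,interpolation=cv2.INTER_CUBIC)
    def poly(P,z,col): cv2.polylines(im,[np.round((proj(c,[[*bp(*p),z] for p in P])+.5)*4).astype(int)],True,col,1)
    poly(box(.24,.3),.008,(0,0,255)); poly(box(.04,.044)+[0,.095],.008,(255,0,255)); poly(reg(.022,24)-[0,.095],.008,(0,255,255)); poly(box(.06,.06),.008,(255,255,0))
    u,v=(proj(c,[[*B,.008]])[0]*4).astype(int); im=im[v-300:v+300,u-390:u+390]; cv2.imwrite(f"pics/ov_{n}.png",im)
E
```

```text
(no output)
```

View pics/ov_top.png

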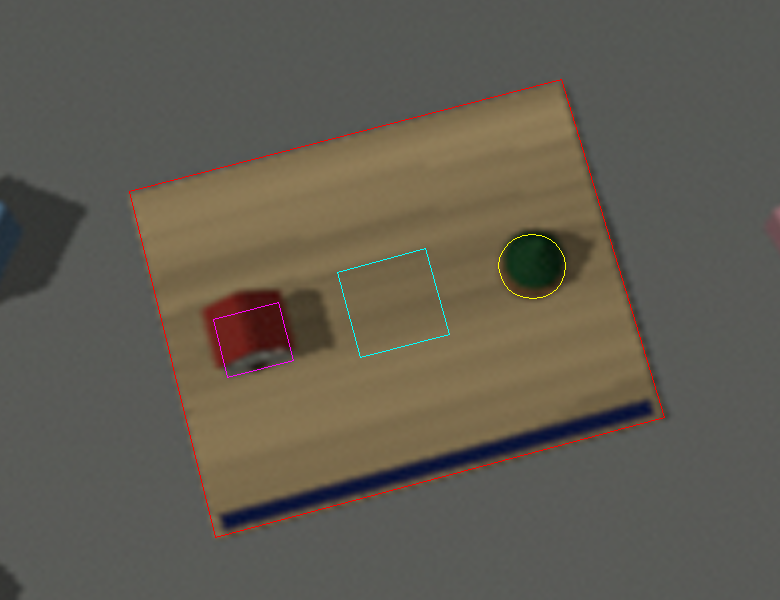

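The overlay matches: board outline, house foot (magenta, about (253,340)) and tree foot (532,266) all line up, and the stripe is on the front edge. Cube first.

Run:
```python
from mv import *
bot.line_to([.25,.3,.25],max_speed=.25)
pick([.6019,.2952],.012,65.9-90,.92,25)
place(bp(0,0),.020,A,.85)
```

```text
grip 60.38002155159919 24.990061819553375
lift 60.04617637664956 24.989255368709564 6.1417
F [ 0.5  0.4 -1.2] [0.5598 0.0108 0.0209]
t 11.0583
```

Run:
```python
from mv import *
pick([.6082,-.2754],.006,30.2,.75,15)
S,T=bot.read_camera("scene"),bot.read_camera("top")
ms=[];
for c in(T,S):
    u=np.round(proj(c,[[*bp(0,0),.06]])[0]).astype(int); ms.append(mask(c,tuple(u),12,60))
print(fit("cube",[T,S],ms,.008,bp(0,0)),bp(0,0),[m.sum() for m in ms])
for n,c in(("t",T),("s",S)): cv2.imwrite(f"pics/a_{n}.png",cv2.resize(c["pixels"],(800,600)))
```

```text
grip 39.78979747700763 15.000167861580849
lift 39.84703742927845 14.99993858858943 15.5083
(array([0.55853661, 0.01054287, 0.2709498 ]), np.float64(0.19366143721526782)) [0.5597 0.0108] [np.uint64(659), np.uint64(867)]
```

View pics/a_s.png

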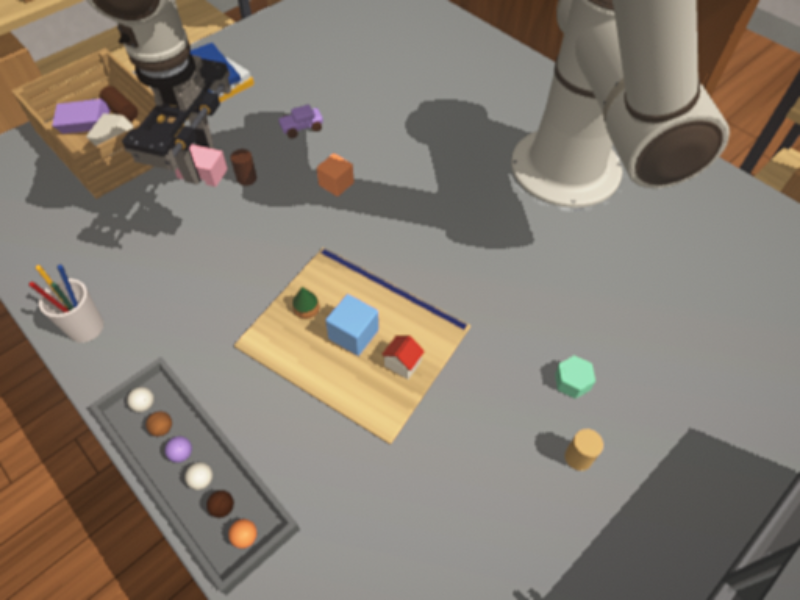

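The cube stands mid-board at about (352,323), and the fit agrees to about 1 mm. The arch is held upright in the gripper.

Run:
```python
from mv import *
place(bp(0,0),.074,A,.65,hi=.22)
pick([.4525,.3835],.025,0,.75,12,hi=.22)
S,T=bot.read_camera("scene"),bot.read_camera("top")
ms=[]
for c in(T,S):
    u=np.round(proj(c,[[*bp(0,0),.095]])[0]).astype(int); ms.append(mask(c,tuple(u),12,50))
print(fit("arch",[T,S],ms,.068,bp(0,0)),bp(0,0),[m.sum() for m in ms])
cv2.imwrite("pics/b.png",np.hstack([cv2.resize(c["pixels"][int(v)-75:int(v)+75,int(u)-48:int(u)+48],None,fx=4,fy=4,interpolation=cv2.INTER_CUBIC) for c in(T,S) for u,v in proj(c,[[*B,.05]])]))
```

```text
F [-0.4 -0.8  0.2] [0.5598 0.0108 0.075 ]
t 20.2417
grip 39.50742441909556 12.000094056129456
lift 39.80087705402174 11.999923288822174 25.025
(array([0.55884349, 0.01058857, 0.24620545]), np.float64(0.11758110676705)) [0.5597 0.0108] [np.uint64(529), np.uint64(677)]
```

View pics/b.png

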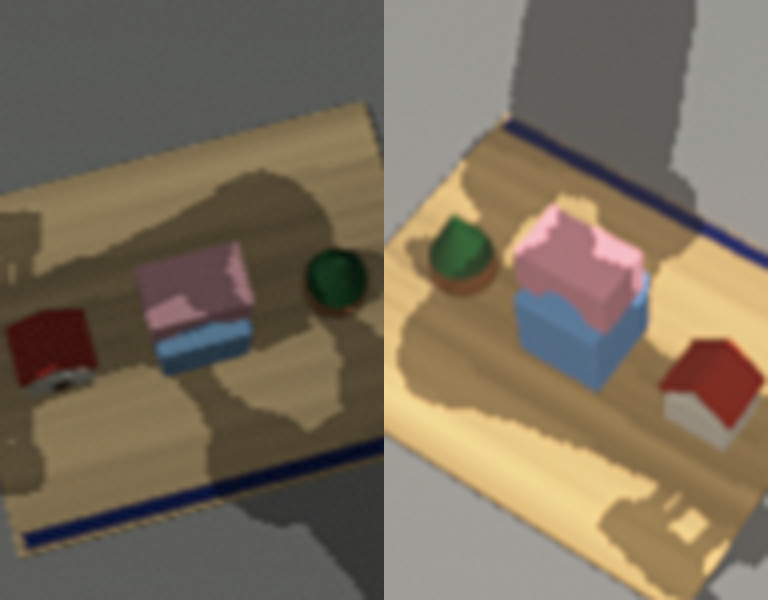

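The arch sits centred on the cube, and the view from behind in the right half shows its opening facing front/back. Next the cylinder, then the hexagon.

Run:
```python
from mv import *
place(bp(.070,.095),.033,A+90,.7,hi=.22)
pick([.3621,.3017],.005,75.9-120,.8,15,hi=.22)
```

```text
F [-1.3  0.4 -0.5] [0.6046 0.12   0.034 ]
t 30.2417
grip 50.248756180332144 14.972275346517563
lift 50.17033156519951 14.97113898396492 34.8583
```

Run:
```python
from mv import *
place(bp(-.077,-.095),.013,A-60,.72,hi=.22)
bot.goto([.25,.25,.3],rot(0)); 
S,T=bot.read_camera("scene"),bot.read_camera("top")
for n,p,zt,z0,dh,sm in(("cyl",(.07,.095),.06,.008,8,90),("hexa",(-.077,-.095),.035,.008,12,60),("arch",(0,0),.1,.068,12,50)):
    ms=[mask(c,tuple(np.round(proj(c,[[*bp(*p),zt]])[0]).astype(int)),dh,sm) for c in(T,S)]
    for k in(0,1): 
        q,f=fit(n,[(T,S)[k]],[ms[k]],z0,bp(*p)); a=np.radians(A); d=q[:2]-B
        print(n,np.round([d@[np.cos(a),np.sin(a)],d@[-np.sin(a),np.cos(a)]],4),np.degrees(q[2])-A,f)
cv2.imwrite("pics/c.png",np.hstack([cv2.resize(c["pixels"][int(v)-75:int(v)+75,int(u)-66:int(u)+66],None,fx=3,fy=3,interpolation=cv2.INTER_CUBIC) for c in(T,S) for u,v in proj(c,[[*B,.03]])]))
```

```text
F [-1.   0.5 -0.5] [ 0.5082 -0.1001  0.0139]
t 40.4583
cyl [0.0746 0.1156] -14.31402394962711 0.9682283440809201
cyl [0.1014 0.121 ] -40.43158500843474 0.9553226162522327
hexa [-0.0778 -0.095 ] -61.203683188104755 0.09738746202706434
hexa [-0.0782 -0.0952] 58.15009126843784 0.08057694281901243
arch [-0.0013  0.0002] 1.2989608654483966 0.057416162726772954
arch [-0.0009  0.0001] 1.9265136210651885 0.04213126110659317
```

View pics/c.png

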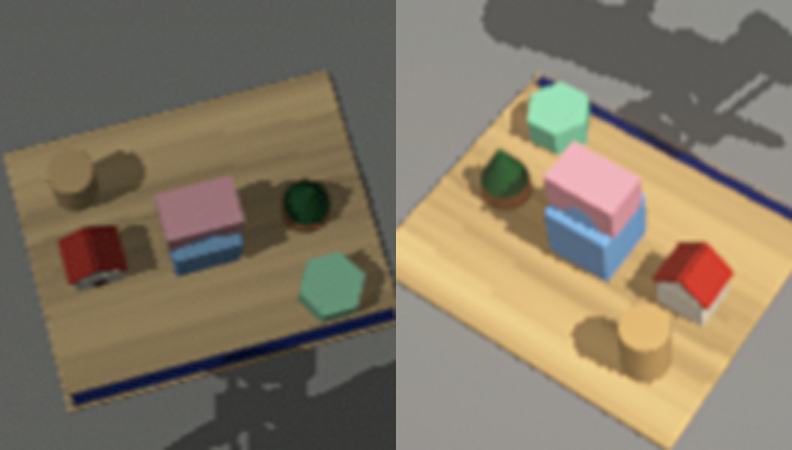

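Everything stands as asked. The cylinder mask merged with the plywood, so that fit is meaningless. I'll check the cylinder against its top-disc centre instead, read off at (71,172) in the left half and (644,325) in the right, then hand in.

Run:
```python
from mv import *
ok=True
for n,p,o in(("top",(71,172),0),("scene",(644,325),396)):
    c=bot.read_camera(n); u,v=proj(c,[[*B,.03]])[0].astype(int)
    d=ground(c,((p[0]-o)/3+u-66,p[1]/3+v-75),.068)-bp(.07,.095); print(n,d); ok&=np.abs(d).max()<.007
if ok: bot.job_done(); print("done")
```

```text
top [-0.0045344  -0.00268791]
scene [-0.00131102  0.00040324]
the job is handed in; nothing more can be done
done
```

The village is set out as asked and handed in after about 42 s of robot time: all four pieces are placed within a few millimetres of their targets by camera check and released, and I left the orange cube and the dark cylinder alone.

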